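Press a label holder home behind the lip of a sprung label rail and keep it there

TASK

Take the blue label holder out of its grey stand and push it down behind the lip of the empty label rail on the front of the white bench riser, upright and with its card facing outward like the holder in the rail beside it, until the sprung seat in the rail is fully down. Finish still pressing it fully home (it springs up when let go; a colleague will fix it from behind), firmly but without ramming it, and leave the other things on the bench where they are.

Things in the scene. Friction and masses are not known exactly. Their poses are not given: they have to be found in the camera images.
- label_holder: loose blue plastic label holder, about 40 g, upright in the stand (may lean 0.05 rad). Origin: middle of its lower edge; z up, y along its width, -x is the side with the white card. Plate 4 mm thick (x), 64 wide (y), z 0 to 50 mm; its lower 25 mm is the bare tongue. Above that a bezel frame stands 4 mm proud on the card side, z 25 to 49
- tab (a point): middle of the holder's ribbed grip tab on top: 61 mm above its lower edge; the tab is 10 mm thick (x), 28 mm wide (y), 32 mm high (z 45 to 77 mm of the holder)
- card_face (a point): point on the holder's card side, 6 mm in front (-x) of the holder's mid-plane and 37 mm above its lower edge
- stand: fixed grey plastic stand, 50 x 90 x 23 mm above its origin (centre of its base, 4.5 mm above z = 0). Slot along y, 5.6 mm wide, 68 mm long, floor 5 mm above the origin, 18 mm deep; the holder stands in it with its axes parallel to the stand's (card to the stand's -x)
- riser: fixed white bench riser, 120 (x) x 190 (y) x 60 mm, on legs; origin: centre of its underside, at the level of the beige mat (4.5 mm above z = 0; the black surface lies at -7.5 mm); front faces its -x. Four vials (54 mm tall) stand fixed on it, 96 mm behind its front face. Two aluminium label rails hang on its front, 45 mm either side of the middle; which one is empty varies
- empty_rail: the empty label rail (fixed), 80 mm wide (y); origin: middle of its underside, 24 mm above the riser's origin; x 0 is mid-gap, -x outward, z up, yaw as the riser's. Gap 7 mm (x -3.5 to 3.5), 70 mm long (y), open on top. Front lip 3 mm thick, straight to z 36 mm, then flared outward to z 42; back wall to z 46. Put in back to front, the holder cannot get home
- rail_home (a point): point fixed in the middle of the empty rail's gap, 16 mm above the rail's underside, axes as the rail's: where the holder's origin (lower edge) lies when it is fully home
- rail_seat (a joint): orange sprung seat bar, 60 mm long, in the bottom of the empty rail's gap: 0 = up (its top is then 6 mm above rail_home), grows as it is pressed down, 0.006 m = fully down at its stop. Needs about 2 N to start and 8 N to be fully down; springs back up when released
- full_rail: the same label rail beside it, already filled with an identical blue holder, all fixed; origin and axes as for empty_rail
- timer: loose white bench timer lying flat, 58 x 66 x 18 mm, origin: centre of its underside; bystander
- septa_box: loose small carton, white and blue-green, 45 x 62 x 32 mm, lying flat, origin: centre of its underside; bystander
- weighing_bottle: loose small open glass cup, 35 mm across, 36 mm tall, upright, origin: centre of its underside; bystander

How it is judged:
By the outcome, as a careful person would: the job done as asked, in the order asked, and still so for the second after the job is handed in, while the arm keeps its last pose, push and grip.
It also fails if it takes over 42 s, if anything falls off the work surface, if the arm or the gripper's body presses on something with over 40 N, if the wrist force passes 120 N, or if a joint passes its speed limit or range.

ROBOT

A 6-joint arm with a two-finger parallel gripper is mounted at the origin on a cart in front of the work surface, level with it; the furniture and walls round the work are solid. World frame = base frame: x ahead of the robot, y to its left, z up, the work surface at z = 0. Lengths are in mm, angles in rad, forces in N, time in s.
With the tool pointing down it reaches from about 350 to 775 mm from the base axis. Payload 7.3 kg.
Tool frame: the origin (TCP) lies at the very end of the fingers, on their centre line; the grasp point (between the pads) lies 19 mm behind it; z points along the fingers, y is the line along which they close (so a half turn about z gives the same grasp; the last joint's range is limited). The gripper opens to 92 mm and grips with 3 to 60 N. Pads are 19 mm wide; open, the fingers measure 130 mm over their backs; the gripper's body (75 mm by 190 mm) begins 47 mm behind the grasp point.
Start: joints at [-1.271, 0.342, 1.524, -0, 1.275, -0.146], TCP at [226.394, -473.702, 195.441] pointing down, gripper open.
Joint ranges: [-2.53, 2.53], [-0.77, 2.02], [0.04, 2.7], [-1, 4.14], [0.28, 2.66], [-3.11, 3.11]. Speed limits (rad/s): [2.57, 2.57, 3.14, 3.14, 3.14, 3.14].

INTERFACE

Orientations are given as [roll, pitch, yaw] about the fixed x, y, z axes, in that order (R = Rz(yaw) Ry(pitch) Rx(roll)).
In Python, from plant import * gives the robot as it stands.
- The arm moves only by the tool arm_command, never from a script. Its arguments are lists of equal length, an entry for each row: "gripper": the finger opening in mm, from 0 to 91.8; "dp": the shift along the tool's x, y, z in units of 25 mm (1.0 is 25 mm), a list of three; "twist": the turn about the tool's z in units of 5 degrees (1.0 is 5 degrees). A call has exactly 5 rows; each row shifts and turns the commanded pose from where the row before left it, along the tool's axes as they then stand; what a row does not reach is not made up. A row lasts 1/8 s, in which the tool goes at most 62.5 mm and 10.7 degrees, less where a joint would pass 70% of its speed; a pose out of reach is approached as far as the arm can. A call is refused whole if a number of a shift passes 1 or a number of a turn 1, either way. A call with a gripper value outside its range is refused whole. The fingers move at their own pace and stop on an object; the grip force is fixed at half the most. Time passes only in rows, so rows that do not move let the fingers close, or fill a call up. It gives the time, the measured TCP pose, the force, the opening and the grip force at its end, in the units of the state.
- get_obs(): the state, without advancing time (a new reading comes with each control period).
- capture(name): name is "scene" or "top"; returns the picture (400x640x3 uint8, red, green, blue); there is no depth.
- get_calibration(name): a dict with "mtx" (3x3 intrinsics, pixels), "dist_coeffs" ([k1, k2, p1, p2, k3] as OpenCV has them; the pictures are not rectified), "position" and "attitude" of the camera in the world. Camera axes: x right, y down, z forward; pixel columns grow to the right and rows downward; lengths in mm; the calibration is good to about 2 mm. A picture is of the moment at which its call begins. get_calibration takes no time and is no camera call.
- close_job(): hands the job in; it is judged then, once.
The state is a dict: "time": time; "joint_positions": joint angles; "dq": joint speeds; "tau": joint torques, N m; "tool_pos": TCP position; "tcp_rot": TCP orientation; "contact_force": force on the tool from outside, world axes, zero at the start; "moment": the same for the moment, N m; "grip_width": finger opening in mm; "finger_force": force on a finger pad.
Only numpy, scipy, OpenCV 4.12 (cv2) and the standard library are available. Lean on these libraries where they do the work, as an engineer would, in place of code of your own. Each camera call takes 0.05 s, during which the arm holds its last target. There are 200 camera calls.

## Working session

There is one attempt and no reset: what is moved stays moved. The work goes in short steps, Python scripts to look and compute and a tool call to move; the robot and the scene stay as the last step left them, time stands still between calls to the robot, and variables do not carry over. Pictures are saved under pics/ and viewed, at most 10 in all, crops included, and the job is handed in when it is done.

Besides the shell and the picture viewer there is one more tool, called after ">>>" as name(argument=value, ...), one argument or row to a line, values as JSON. arm_command: Moves the arm, as the interface text tells. Its arguments: {"type":"object","properties":{"gripper":{"type":"array"},"dp":{"type":"array"},"twist":{"type":"array"}},"required":["gripper","dp","twist"]}

```bash
mkdir -p pics; python3 - <<'E'
from plant import *
import cv2
for n in("scene","top"):
    im=capture(n); cv2.imwrite(f"pics/{n}0.png",im[:,:,::-1]); print(n,get_calibration(n))
print(get_obs())
E
```

```text
scene {'mtx': array([[425.64260975,   0.        , 315.80706992],
       [  0.        , 425.64260975, 195.55693699],
       [  0.        ,   0.        ,   1.        ]]), 'dist_coeffs': array([-0.05529896,  0.        ,  0.        ,  0.        ,  0.        ]), 'position': array([119.79824281, 551.79156493, 917.15290475]), 'attitude': array([-2.46566345,  0.0110469 , -2.45832075])}
top {'mtx': array([[515.44925045,   0.        , 316.5823708 ],
       [  0.        , 515.44925045, 200.53680815],
       [  0.        ,   0.        ,   1.        ]]), 'dist_coeffs': array([-0.09634982,  0.        ,  0.        ,  0.        ,  0.        ]), 'position': array([ 356.65742021,   86.77924881, 1595.93225986]), 'attitude': array([-3.02514741, -0.02520026, -1.59556672])}
{'time': 0.1, 'joint_positions': array([-1.27099402e+00,  3.42655625e-01,  1.52491298e+00, -9.38424218e-06,
        1.27536776e+00, -1.45991226e-01]), 'dq': array([ 6.06225541e-04, -2.91819999e-03, -2.73542905e-03,  8.67205277e-04,
        2.41908628e-04, -2.67007831e-05]), 'tau': array([ 1.53346547e-03, -4.32003808e+01, -2.44694442e+01,  7.18684564e-02,
        5.25806041e-02, -5.63970434e-05]), 'tool_pos': array([ 226.27089915, -473.30296424,  194.81610907]), 'tcp_rot': array([-3.14026194e+00, -1.86594251e-04,  4.45796148e-01]), 'contact_force': array([-0.16637748, -0.2088868 ,  0.13091189]), 'moment': array([0.04482199, 0.00015822, 0.05045625]), 'finger_force': 0.0, 'grip_width': 91.90921897128833}
```

View pics/scene0.png

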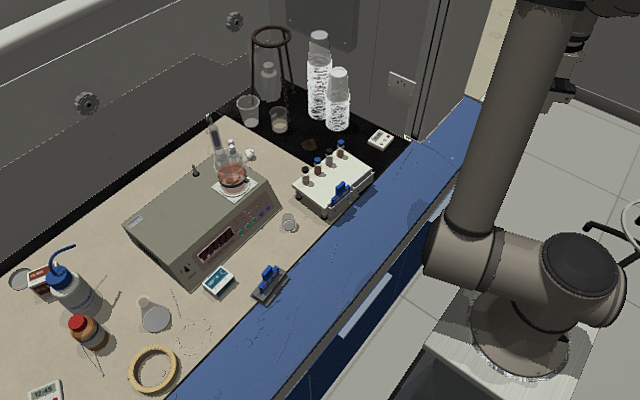

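View pics/top0.png

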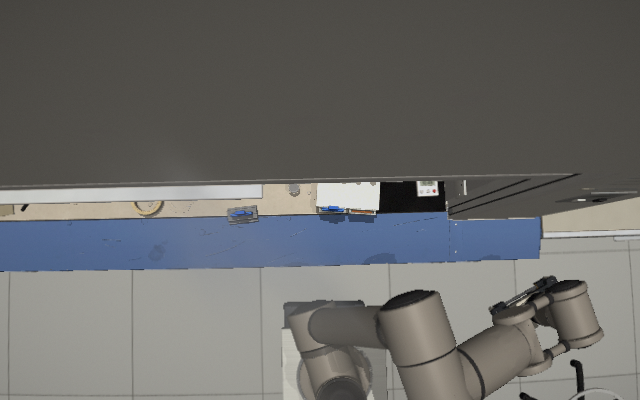

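The scene view shows the stand with the blue holder at about (268,283), the riser at (333,185) with the filled rail at (340,190), and the empty rail to its right. In the top view, the stand is at (242,214), the filled rail at (331,209) and the empty rail at (362,211). I'll enlarge both.

```bash
python3 - <<'E'
import cv2,numpy as np
a=cv2.imread("pics/scene0.png");b=cv2.imread("pics/top0.png")
r=lambda im,x,y,w,h,k:cv2.resize(im[y:y+h,x:x+w],None,fx=k,fy=k,interpolation=cv2.INTER_CUBIC)
# stand crop: x240-300,y250-310 ; riser crop x285-385 y150-225
cv2.imwrite("pics/c1.png",np.vstack([np.hstack([r(a,240,255,50,50,8),r(a,335,150,50,50,8)]),r(a,285,175,100,25,8)]))
cv2.imwrite("pics/c2.png",np.vstack([r(b,220,195,80,32,10)[:, :800],r(b,310,195,80,25,10)]))
E
```

```text
(no output)
```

View pics/c1.png

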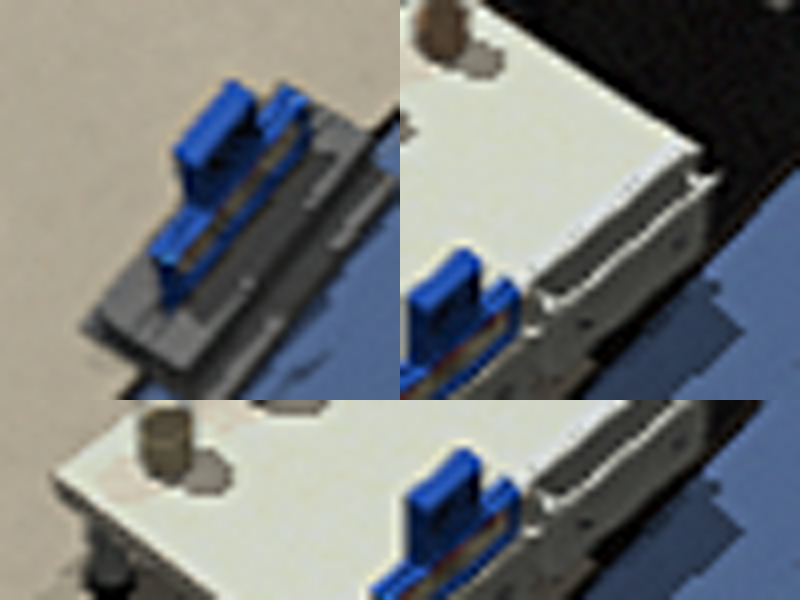

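View pics/c2.png

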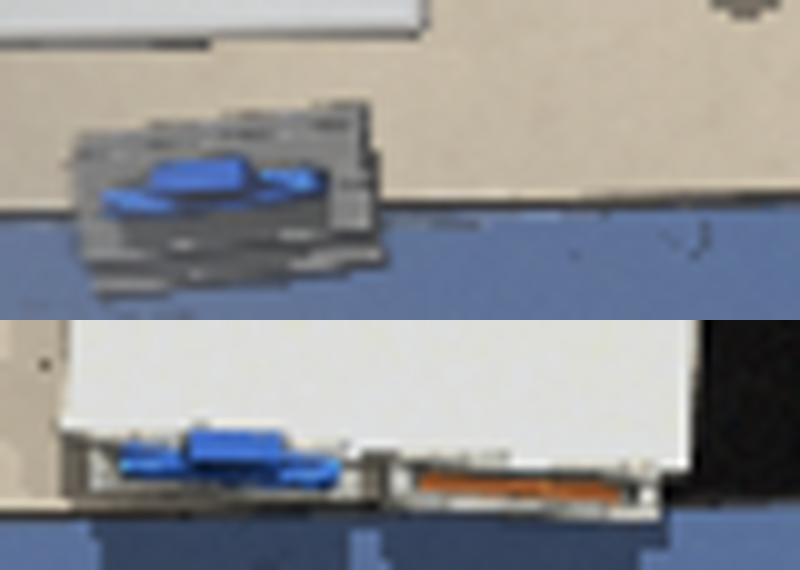

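The stand crop shows the card facing the robot side and the tab top centred at about scene (267,270.5) and top (239.8,212). The riser crop shows the orange seat centred at about top (362,211.6), which is the empty rail on the right (-y), and the full holder's tab at about top (333.6,207.4). Next I'll fit the poses.

```bash
cat > h.py <<'E'
from plant import *
import numpy as np,cv2
from scipy.spatial.transform import Rotation as R
from scipy.optimize import least_squares
C={n:get_calibration(n) for n in("scene","top")}
def proj(n,P):
    c=C[n];Rw=R.from_euler('xyz',c['attitude']).as_matrix()
    r=Rw.T;t=-r@c['position']
    return cv2.projectPoints(np.atleast_2d(np.asarray(P,float)),cv2.Rodrigues(r)[0],t,c['mtx'],c['dist_coeffs'])[0][:,0]
def back(n,uv,z):
    return least_squares(lambda q:(proj(n,[q[0],q[1],z])-uv).ravel(),[450,0]).x
def w(p,l): # p=x,y,yaw
    c,s=np.cos(p[2]),np.sin(p[2]);return [p[0]+c*l[0]-s*l[1],p[1]+s*l[0]+c*l[1],l[2]]
def fit(obs,x0,f=lambda q,l:w(q,l)):
    return least_squares(lambda q:np.concatenate([(proj(n,f(q,l))[0]-uv) for n,l,uv in obs]),x0,loss='soft_l1')
E
python3 - <<'E'
from h import *
s=lambda x,y:np.array([240+x/8-.44,255+y/8-.44])
s2=lambda x,y:np.array([335+(x-400)/8-.44,150+y/8-.44])
s3=lambda x,y:np.array([285+x/8-.44,175+(y-400)/8-.44])
t=lambda x,y:np.array([220+x/10-.45,195+y/10-.45])
t2=lambda x,y:np.array([310+x/10-.45,195+(y-320)/10-.45])
print("tab single", back("scene",s(216,125),86.5),back("top",t(198,173),86.5))
print("fulltab", back("scene",s2(443,287),121.5),back("top",t2(237,444),121.5))
print("seat", back("top",t2(522,487),50.5), back("top",t2(418,481),50.5),back("top",t2(628,493),50.5))
print("riser FL,FR top",back("top",t2(60,430),64.5),back("top",t2(690,470),64.5),"scene FR,BL",back("scene",s2(700,150),64.5),back("scene",s3(55,470),64.5))
print("stand", [back("top",t(*q),27.5).round() for q in((75,135),(365,100))],[back("scene",s(*q),27.5).round() for q in((85,322),(285,82))])
o=[("scene",(0,0,86.5),s(216,125)),("top",(0,0,86.5),t(198,173)),("top",(25,45,27.5),t(75,135)),("top",(25,-45,27.5),t(365,100)),("scene",(25,45,27.5),s(85,322)),("scene",(25,-45,27.5),s(285,82)),
("scene",(0,32,59.5),s(155,250)),("scene",(2,-32,59.5),s(305,98))]
r=fit(o,[430,230,0]);print(r.x,r.fun.round(1))
# riser: params x,y,yaw,dx rail
f=lambda q,l:w(q,[l[0]+(q[3] if l[3] else 0),l[1],l[2]])
o=[("scene",(0,45,121.5,1),s2(443,287)),("top",(0,45,121.5,1),t2(237,444)),("top",(0,-45,50.5,1),t2(522,487)),("top",(0,-75,50.5,1),t2(628,493)),("top",(0,-15,50.5,1),t2(418,481)),
("top",(-60,-95,64.5,0),t2(690,470)),("scene",(-60,-95,64.5,0),s2(700,150)),("scene",(60,95,64.5,0),s3(55,470)),("top",(-60,95,64.5,0),t2(60,430))]
r=fit(o,[500,0,0,-68],f);q=r.x;print(q,r.fun.round(1),"rail",w(q,[q[3],-45,0]),w(q,[q[3],45,0]))
E
```

```text
tab single [499.23740798 271.95035463] [503.78924937 272.05663402]
fulltab [503.46129183   1.12440918] [508.57570216  -2.18274372]
seat [500.91262636 -92.31328035] [503.44569232 -60.86248828] [ 498.35918164 -124.42816575]
riser FL,FR top [519.82835838  47.21153426] [ 503.57272673 -141.46512465] scene FR,BL [ 499.60889628 -140.87090371] [635.00426891  35.43780649]
stand [array([522., 317.]), array([531., 228.])] [array([512., 322.]), array([520., 229.])]
[4.97308458e+02 2.71703203e+02 3.21994466e-02] [ 0.7  0.4  0.1  2.2 -0.2  0.4  0.2  2.3 -1.5 -3.6 -0.8 -1.2  0.   0.9
 -0.6 -0.8]
[569.34653786 -52.69943958  31.33153809 -65.61010134] [-0.6 -1.7  0.1  0.3 -0.1  0.2 -0.8  0.3  0.4  0.2  0.3  0.7 -0.3 -0.6
 -1.  -0.1  0.1  0.8] rail [np.float64(500.1769418637679), np.float64(-92.00913795739093), 0] [np.float64(507.762890342331), np.float64(-2.329411231220618), 0]
```

>>> arm_command(
  gripper=[91.8, 91.8, 91.8, 91.8, 91.8],
  dp=[
    [1, -0.6, 0],
    [1, -0.6, 0],
    [1, -0.6, 0],
    [1, -0.6, 0],
    [1, -0.6, 0],
  ],
  twist=[0, 0, 0, 0, 0],
)

```text
time: 0.72
tool_pos: [307.1, -351.1, 195.1]
tcp_rot: [-3.141, 0.0, 0.446]
contact_force: [0.5, 0.2, -0.2]
grip_width: 91.9
finger_force: 0.0
```

>>> arm_command(
  gripper=[91.8, 91.8, 91.8, 91.8, 91.8],
  dp=[
    [1, -0.6, 0],
    [1, -0.6, 0],
    [1, -0.6, 0],
    [1, -0.6, 0],
    [1, -0.6, 0],
  ],
  twist=[0, 0, 0, 0, -1],
)

```text
time: 1.35
tool_pos: [387.5, -229.6, 195.1]
tcp_rot: [-3.141, 0.0, 0.535]
contact_force: [1.2, 0.4, -0.0]
grip_width: 92.1
finger_force: 0.0
```

>>> arm_command(
  gripper=[91.8, 91.8, 91.8, 91.8, 91.8],
  dp=[
    [0, 0, 0],
    [0, 0, 0],
    [0, 0, 0],
    [0, 0, 0],
    [0, 0, 0],
  ],
  twist=[-1, -1, -1, -1, -1],
)

```text
time: 1.98
tool_pos: [387.1, -230.3, 195.1]
tcp_rot: [-3.141, -0.0, 0.972]
contact_force: [-0.2, -0.0, -0.2]
grip_width: 91.6
finger_force: 0.0
```

>>> arm_command(
  gripper=[70, 70, 60, 50, 50],
  dp=[
    [0, 0, 0],
    [0, 0, 0],
    [0, 0, 0],
    [0, 0, 0],
    [0, 0, 0],
  ],
  twist=[-1, -1, -1, -1, -1],
)

```text
time: 2.6
tool_pos: [387.1, -230.4, 195.1]
tcp_rot: [-3.141, -0.0, 1.409]
contact_force: [-0.0, -0.1, 0.2]
grip_width: 50.8
finger_force: 0.0
```

>>> arm_command(
  gripper=[50, 50, 50, 50, 50],
  dp=[
    [1, 0.3, 0],
    [1, 0.3, 0],
    [1, 0.3, 0],
    [1, 0.3, 0],
    [1, 0.3, 0],
  ],
  twist=[-1, -1, -1, 0, 0],
)

```text
time: 3.22
tool_pos: [425.5, -105.6, 195.1]
tcp_rot: [-3.141, -0.0, 1.667]
contact_force: [0.0, 0.4, 0.2]
grip_width: 50.1
finger_force: 0.0
```

>>> arm_command(
  gripper=[50, 50, 50, 50, 50],
  dp=[
    [1, 0.3, 0],
    [1, 0.3, 0],
    [1, 0.3, 0],
    [1, 0.3, 0],
    [1, 0.3, 0],
  ],
  twist=[0, 0, 0, 0, 0],
)

```text
time: 3.85
tool_pos: [450.7, 22.4, 195.1]
tcp_rot: [-3.141, -0.0, 1.667]
contact_force: [0.9, 0.0, 0.2]
grip_width: 50.0
finger_force: 0.0
```

>>> arm_command(
  gripper=[50, 50, 50, 50, 50],
  dp=[
    [1, 0.3, 0],
    [1, 0.3, 0],
    [1, 0.3, 0],
    [1, 0.3, 0],
    [1, 0.3, 0],
  ],
  twist=[0, 0, 0, 0, 0],
)

```text
time: 4.47
tool_pos: [475.9, 150.4, 195.0]
tcp_rot: [-3.141, 0.0, 1.668]
contact_force: [-0.0, -0.6, -0.7]
grip_width: 50.2
finger_force: 0.0
```

>>> arm_command(
  gripper=[50, 50, 50, 50, 50],
  dp=[
    [1, 0.3, 0.5],
    [1, 0.3, 0.5],
    [1, 0.3, 0.5],
    [1, 0.3, 0.5],
    [0.3, 0.3, 0.5],
  ],
  twist=[0, 0, 0, 0, 0],
)

```text
time: 5.1
tool_pos: [502.8, 261.2, 132.0]
tcp_rot: [-3.141, 0.0, 1.669]
contact_force: [0.3, -0.1, 0.6]
grip_width: 50.1
finger_force: 0.0
```

>>> arm_command(
  gripper=[40, 35, 30, 30, 30],
  dp=[
    [0.4, 0, 0.6],
    [0, 0, 0.6],
    [0, 0, 0],
    [0, 0, 0],
    [0, 0, 0],
  ],
  twist=[0, 0, 0, 0, 0],
)

```text
time: 5.72
tool_pos: [502.5, 270.0, 103.6]
tcp_rot: [3.14, -0.0, 1.667]
contact_force: [-0.6, -1.0, -0.8]
grip_width: 30.1
finger_force: 0.0
```

```bash
python3 - <<'E'
from h import *
a=capture("scene");b=capture("top")
o=get_obs();print(o['tool_pos'],o['tcp_rot'],o['grip_width'],proj("scene",o['tool_pos']),proj("top",o['tool_pos']))
r=lambda im,x,y,w,h,k:cv2.resize(im[y:y+h,x:x+w,::-1],None,fx=k,fy=k,interpolation=cv2.INTER_CUBIC)
cv2.imwrite("pics/d1.png",np.hstack([r(a,235,235,60,70,8),r(b,215,180,45,80,7)[:560]]))
E
```

```text
[502.38384515 270.05558871 103.50406012] [ 3.14048685e+00 -1.73626886e-04  1.66732978e+00] 30.21403467491156 [[265.30058621 264.96855034]] [[239.31966636 211.76423946]]
```

View pics/d1.png

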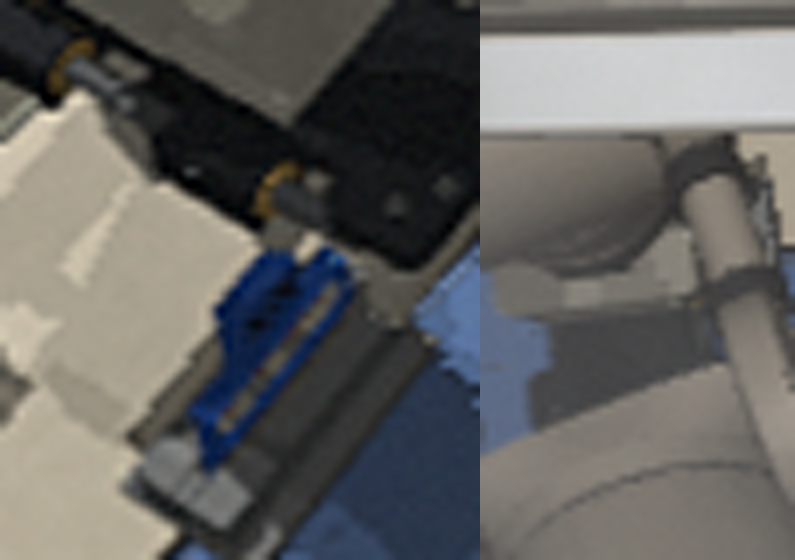

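```bash
python3 - <<'E'
from h import *
a=cv2.imread("pics/d1.png")[:, :480]
a=cv2.resize(a,None,fx=1.2,fy=1.2)
T=np.array([502.4,270.1,103.5]);y=np.array([.995,.096,0]);x=np.array([-.096,.995,0])
for s in(15,-15):
  for u in(-9.5,9.5):
    for h in(0,20):
      p=proj("scene",T+s*y+u*x+[0,0,h])[0];c=((p-235+.44)*9.6);cv2.circle(a,tuple(int(v) for v in c),3,(0,255,0) if s>0 else (0,0,255),-1);print(s,u,h,c.round())
cv2.imwrite("pics/d2.png",a)
E
```

```text
15 -9.5 0 [269. 230.]
15 -9.5 20 [259. 185.]
15 9.5 0 [217. 291.]
15 9.5 20 [206. 246.]
-15 -9.5 0 [373. 293.]
-15 -9.5 20 [365. 249.]
-15 9.5 0 [322. 356.]
-15 9.5 20 [313. 312.]
```

View pics/d2.png

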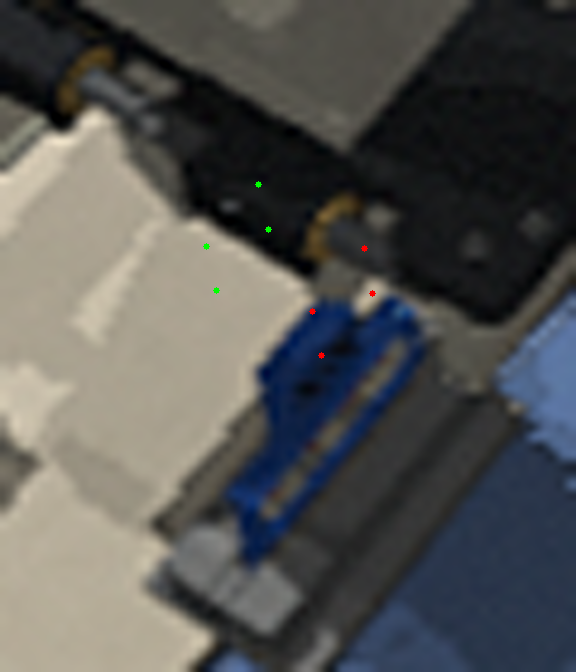

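The projected pad points sit within a few mm of the tab on both sides, though the pads themselves are hard to make out in the shadow. I'll go down slowly and centre the grasp by force.

>>> arm_command(
  gripper=[30, 30, 30, 30, 30],
  dp=[
    [0.08, 0, 0.3],
    [0, 0, 0.3],
    [0, 0, 0.3],
    [0, 0, 0.3],
    [0, 0, 0],
  ],
  twist=[0, 0, 0, 0, 0],
)

```text
time: 6.45
tool_pos: [501.4, 271.9, 72.0]
tcp_rot: [-3.14, 0.001, 1.668]
contact_force: [0.3, 0.6, 0.1]
grip_width: 30.1
finger_force: 0.0
```

```bash
python3 - <<'E'
from h import *
a=capture("scene")
o=get_obs();print(o['tool_pos'],o['contact_force'],o['moment'])
c=cv2.resize(a[225:305,240:310,::-1],None,fx=7.5,fy=7.5,interpolation=cv2.INTER_CUBIC)
cv2.imwrite("pics/e1.png",(255*(c/255.)**.55).astype('uint8'))
T=o['tool_pos'];y=np.array([.995,.096,0]);x=np.array([-.096,.995,0])
print([(s,u,((proj("scene",T+s*y+u*x)[0]-[240,225]+.44)*7.5).round()) for s in(15,-15) for u in(-9.5,9.5)])
E
```

```text
[501.68603476 272.05944237  72.52490874] [0.11284789 0.42731539 0.38513504] [-0.03632566 -0.13384081 -0.00514453]
[(15, -9.5, array([181., 313.])), (15, 9.5, array([142., 360.])), (-15, -9.5, array([261., 362.])), (-15, 9.5, array([222., 410.]))]
```

View pics/e1.png

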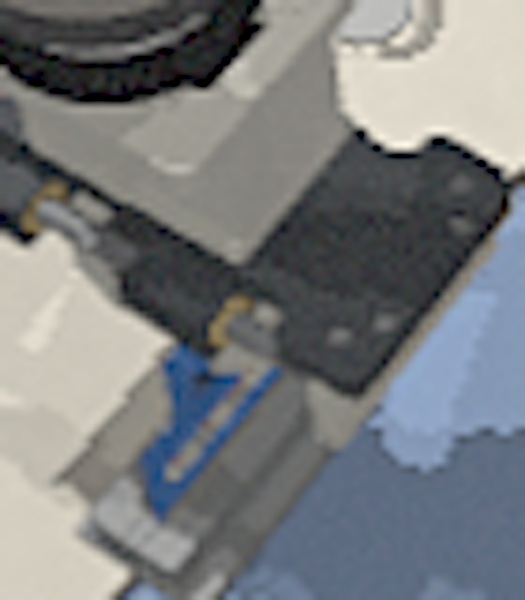

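```bash
python3 - <<'E'
from h import *
T=np.array([501.7,272.1,72.5]);y=np.array([.995,.096,0]);x=np.array([-.096,.995,0])
for a,b in((37.5,95),(95,37.5)):
  print([(s,u,((proj("scene",T+s*y*b+u*x*a+[0,0,66])[0]-[240,225]+.44)*7.5).round()) for s in(1,-1) for u in(-1,1)])
# observed black-plate corners -> world at z=138.5
print([back("scene",np.array(c)/7.5-.44+[240,225],138.5).round() for c in((350,392),(508,200))])
print([back("scene",np.array(c)/7.5-.44+[240,225],100).round() for c in((45,205),(235,320),(350,392))])
E
```

```text
[(1, -1, array([3., 3.])), (1, 1, array([-165.,  183.])), (-1, -1, array([531., 313.])), (-1, 1, array([373., 522.]))]
[(1, -1, array([273., -42.])), (1, 1, array([-148.,  436.])), (-1, -1, array([479.,  72.])), (-1, 1, array([ 67., 579.]))]
[array([434., 275.]), array([439., 202.])]
[array([561., 272.]), array([491., 265.]), array([449., 262.])]
```

The black plate is consistent with the upper part of the gripper body, and the fingers straddle the tab. I'll go down to grasp height and close.

>>> arm_command(
  gripper=[30, 30, 30, 24, 20],
  dp=[
    [0, 0, 0.18],
    [0, 0, 0.18],
    [0, 0, 0],
    [0, 0, 0],
    [0, 0, 0],
  ],
  twist=[0, 0, 0, 0, 0],
)

```text
time: 7.12
tool_pos: [502.0, 272.2, 64.0]
tcp_rot: [3.141, -0.0, 1.668]
contact_force: [0.4, 0.2, 0.7]
grip_width: 21.0
finger_force: 0.0
```

>>> arm_command(
  gripper=[16, 16, 14, 14, 14],
  dp=[
    [0, 0, 0],
    [0, 0, 0],
    [0, 0, 0],
    [0, 0, 0],
    [0, 0, 0],
  ],
  twist=[0, 0, 0, 0, 0],
)

```text
time: 7.75
tool_pos: [501.9, 272.1, 63.9]
tcp_rot: [3.142, 0.0, 1.668]
contact_force: [0.8, -0.6, -0.7]
grip_width: 14.2
finger_force: 0.0
```

>>> arm_command(
  gripper=[12, 10, 8, 8, 8],
  dp=[
    [0, 0, 0],
    [0, 0, 0],
    [0, 0, 0],
    [0, 0, 0],
    [0, 0, 0],
  ],
  twist=[0, 0, 0, 0, 0],
)

```text
time: 8.38
tool_pos: [501.9, 272.1, 63.9]
tcp_rot: [3.142, 0.0, 1.668]
contact_force: [0.0, -0.4, 0.2]
grip_width: 8.4
finger_force: 0.0
```

```bash
python3 - <<'E'
from h import *
a=capture("scene")
o=get_obs();print(o['tool_pos'],o['tcp_rot'],o['joint_positions'])
c=cv2.resize(a[235:300,245:310,::-1],None,fx=9,fy=9,interpolation=cv2.INTER_CUBIC)
c=(255*(c/255.)**.55).astype('uint8')
T=o['tool_pos'];y=np.array([.995,.096,0]);x=np.array([-.096,.995,0])
for h,col in((0,(0,0,255)),(20,(0,255,0))):
  for s in(4,-4):
    for u in(-9.5,9.5):
      p=(proj("scene",T+s*y+u*x+[0,0,h])[0]-[245,235]+.44)*9;cv2.circle(c,tuple(int(v) for v in p),2,col,-1)
cv2.imwrite("pics/f1.png",c)
E
```

```text
[501.84806884 272.11499579  63.85887623] [-3.14158389e+00  9.85131082e-05  1.66752681e+00] [ 3.62679828e-01  5.56806227e-01  1.56848433e+00 -1.09089065e-04
  1.01633645e+00  2.66006784e-01]
```

View pics/f1.png

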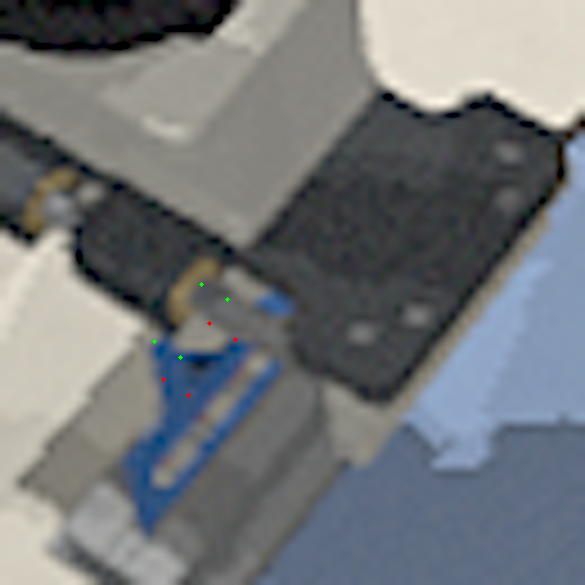

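>>> arm_command(
  gripper=[6, 4, 2, 0, 0],
  dp=[
    [0, 0, 0],
    [0, 0, 0],
    [0, 0, 0],
    [0, 0, 0],
    [0, 0, 0],
  ],
  twist=[0, 0, 0, 0, 0],
)

```text
time: 9.05
tool_pos: [501.9, 272.1, 63.9]
tcp_rot: [3.142, 0.0, 1.668]
contact_force: [-0.7, -0.1, -0.1]
grip_width: 0.7
finger_force: 0.0
```

The fingers closed to 0.7 mm with nothing between them, so the tab isn't between the pads. In the picture the fingertips look to be at or above the tab top. I'll probe straight down gently with the fingers closed.

>>> arm_command(
  gripper=[0, 0, 0, 0, 0],
  dp=[
    [0, 0, 0.1],
    [0, 0, 0.1],
    [0, 0, 0],
    [0, 0, 0],
    [0, 0, 0],
  ],
  twist=[0, 0, 0, 0, 0],
)

```text
time: 9.68
tool_pos: [501.9, 272.1, 58.9]
tcp_rot: [3.141, 0.0, 1.667]
contact_force: [0.2, -0.1, -0.1]
grip_width: 0.8
finger_force: 0.0
```

```bash
python3 - <<'E'
from h import *
o=get_obs();print(o['tool_pos'],o['contact_force'],o['moment'])
# what the start picture says of camera vs arm: TCP in top0
print(proj("top",[[226.4,-473.7,195.4],[226.4,-473.7,300]]))
a=cv2.imread("pics/f1.png")
b=capture("scene")
c=lambda im,x,y,w,h,k:(255*(cv2.resize(im[y:y+h,x:x+w],None,fx=k,fy=k,interpolation=cv2.INTER_NEAREST)/255.)**.55).astype('uint8')
s0=cv2.imread("pics/scene0.png")
cv2.imwrite("pics/g1.png",np.hstack([c(b[:,:,::-1],255,258,33,40,12),c(s0,255,258,33,40,12)]))
E
```

```text
[501.93710609 272.12484676  58.93901524] [ 0.1713254  -0.13404625 -0.07852185] [-0.01891244 -0.11934249 -0.04073295]
[[508.75596221 302.38467897]
 [524.71002468 305.52771465]]
```

View pics/g1.png

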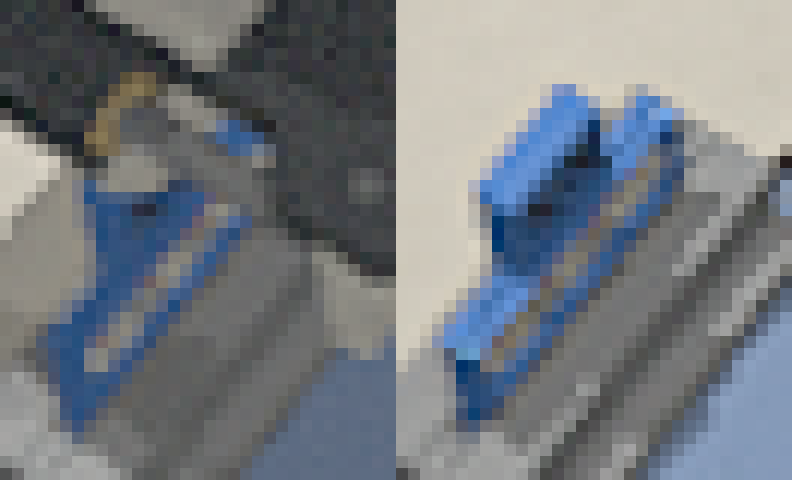

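The fingertips end at about (140,190) in the left crop, just covering the tab's top face, and the tab's front face is fully visible below them. So the fingers are still above the tab. I'll probe on downward.

>>> arm_command(
  gripper=[0, 0, 0, 0, 0],
  dp=[
    [0, 0, 0.1],
    [0, 0, 0.1],
    [0, 0, 0.1],
    [0, 0, 0],
    [0, 0, 0],
  ],
  twist=[0, 0, 0, 0, 0],
)

```text
time: 10.35
tool_pos: [505.4, 272.8, 55.2]
tcp_rot: [3.133, -0.001, 1.668]
contact_force: [0.9, -2.6, 19.9]
grip_width: 0.7
finger_force: 10.1
```

>>> arm_command(
  gripper=[0, 0, 0, 0, 0],
  dp=[
    [0, 0, -0.5],
    [0.1, 0, 0],
    [0.1, 0, 0],
    [0, 0, 0],
    [0, 0, 0],
  ],
  twist=[0, 0, 0, 0, 0],
)

```text
time: 10.98
tool_pos: [501.1, 277.1, 63.3]
tcp_rot: [-3.141, 0.0, 1.668]
contact_force: [0.6, -0.4, 0.3]
grip_width: 0.3
finger_force: 0.0
```

>>> arm_command(
  gripper=[0, 0, 0, 0, 0],
  dp=[
    [0.1, 0, 0],
    [0.1, 0, 0],
    [0.1, 0, 0],
    [0.1, 0, 0],
    [0, 0, 0],
  ],
  twist=[0, 0, 0, 0, 0],
)

```text
time: 11.6
tool_pos: [500.4, 287.3, 63.9]
tcp_rot: [3.142, 0.0, 1.668]
contact_force: [1.0, 0.4, -0.0]
grip_width: 0.7
finger_force: 0.0
```

```bash
python3 - <<'E'
from h import *
im=capture("scene");o=get_obs();print(o['tool_pos'],o['contact_force'])
s0=cv2.imread("pics/scene0.png")[:,:,::-1]
def bl(a):
    h=a[255:305,240:290].astype(int);return (h[:,:,2]>h[:,:,0]*1.7)&(h[:,:,2]-h[:,:,0]>35)
A=bl(im);B=bl(s0)
for r in range(8,42): print(r+255,''.join('#' if (x and y) else 'o' if y else '+' if x else '.' for x,y in zip(A[r],B[r])))
E
```

```text
[500.38682772 287.14521457  63.86962067] [ 0.13343799  0.11752609 -0.49215778]
263 ..................................................
264 ..................................................
265 ............................oo....................
266 ............................ooo....oo.............
267 ...........................ooooo..oooo............
268 ..........................oooooo.ooooo............
269 .........................oooooo.oooooo............
270 ........................oooooo..oooo..............
271 .......................oooooo....oo...o...........
272 .......................ooooo...oooo..o............
273 ......................oooooo++ooo....o............
274 ......................ooooo..###....oo..........oo
275 .......................ooo...o##+..oo..........ooo
276 .......................ooo..ooo...oo.............o
277 .......................ooooooo...oo...............
278 .......................o###oo....o................
279 .......................o####....oo................
280 .......................o####+..oo.................
281 .......................####...oo................oo
282 ......................o###o..##.................oo
283 .....................o####..o#+................oo#
284 ....................o####..o#+................oo##
285 ...................o####...##................oo###
286 ...................o###...##................ooo###
287 ....................##o..##................oooo###
288 ....................##..o#.................ooooo##
289 ....................##oo#.................ooo#oooo
290 ....................o####................ooo#ooooo
291 .....................##o.................oo#oooooo
292 ....................o##..................ooooooooo
293 .....................#.................o##oooooooo
294 .......................................#oooooooooo
295 ......................................oooooooooooo
296 .....................................#oooooooooooo
```

No side contact, so the fingers are in fact passing above the tab. The reported TCP is about 30 mm lower than the fingertips really are, taking tab-top contact at a reported z of about 56 against 86.5. The gripper body also looks about 30 mm too high in the pictures. I'll allow for that by feel: open, go back, and go deeper.

>>> arm_command(
  gripper=[36, 36, 36, 36, 36],
  dp=[
    [-0.3, 0, 0],
    [-0.3, 0, 0],
    [0, 0, 0],
    [0, 0, 0],
    [0, 0, 0.2],
  ],
  twist=[0, 0, 0, 0, 0],
)

```text
time: 12.28
tool_pos: [502.2, 272.3, 59.1]
tcp_rot: [3.141, -0.0, 1.668]
contact_force: [0.7, -0.0, -0.2]
grip_width: 35.8
finger_force: 0.0
```

>>> arm_command(
  gripper=[36, 36, 36, 36, 36],
  dp=[
    [0, 0, 0.2],
    [0, 0, 0.2],
    [0, 0, 0.1],
    [0, 0, 0],
    [0, 0, 0],
  ],
  twist=[0, 0, 0, 0, 0],
)

```text
time: 12.9
tool_pos: [502.0, 272.2, 46.5]
tcp_rot: [3.141, 0.0, 1.668]
contact_force: [-0.2, -0.3, 0.5]
grip_width: 35.7
finger_force: 0.0
```

>>> arm_command(
  gripper=[36, 30, 24, 20, 16],
  dp=[
    [0, 0, 0.2],
    [0, 0, 0.15],
    [0, 0, 0],
    [0, 0, 0],
    [0, 0, 0],
  ],
  twist=[0, 0, 0, 0, 0],
)

```text
time: 13.52
tool_pos: [502.0, 272.1, 37.8]
tcp_rot: [3.141, -0.0, 1.667]
contact_force: [-0.8, 0.3, 0.4]
grip_width: 17.0
finger_force: 0.0
```

>>> arm_command(
  gripper=[14, 13, 12, 11, 10],
  dp=[
    [0, 0, 0],
    [0, 0, 0],
    [0, 0, 0],
    [0, 0, 0],
    [0, 0, 0],
  ],
  twist=[0, 0, 0, 0, 0],
)

```text
time: 14.15
tool_pos: [501.8, 272.1, 37.6]
tcp_rot: [-3.141, 0.0, 1.668]
contact_force: [-0.1, -0.1, -0.0]
grip_width: 10.0
finger_force: 2.3
```

The tab is between the pads, at a width of 10.0 mm with force on the pads. Now I'll grip it fully.

>>> arm_command(
  gripper=[6, 2, 0, 0, 0],
  dp=[
    [0, 0, 0],
    [0, 0, 0],
    [0, 0, 0],
    [0, 0, 0],
    [0, 0, 0],
  ],
  twist=[0, 0, 0, 0, 0],
)

```text
time: 14.78
tool_pos: [501.7, 272.1, 37.6]
tcp_rot: [-3.141, 0.0, 1.668]
contact_force: [-1.1, 0.5, 0.6]
grip_width: 9.5
finger_force: 30.0
```

>>> arm_command(
  gripper=[0, 0, 0, 0, 0],
  dp=[
    [0, 0, -0.2],
    [0, 0, -0.3],
    [0, 0, -0.5],
    [0, 0, -0.5],
    [0, 0, -0.5],
  ],
  twist=[0, 0, 0, 0, 0],
)

```text
time: 15.4
tool_pos: [502.2, 272.2, 88.9]
tcp_rot: [3.141, -0.0, 1.667]
contact_force: [-0.4, -1.0, -0.1]
grip_width: 9.5
finger_force: 30.0
```

>>> arm_command(
  gripper=[0, 0, 0, 0, 0],
  dp=[
    [0, 0, -0.9],
    [0, 0, -0.9],
    [0, 0, -0.9],
    [0, 0, -0.9],
    [0, 0, 0],
  ],
  twist=[1, 1, 0.08, 0, 0],
)

```text
time: 16.02
tool_pos: [502.9, 272.5, 179.9]
tcp_rot: [3.137, -0.002, 1.486]
contact_force: [0.1, -0.4, -1.2]
grip_width: 10.0
finger_force: 30.0
```

>>> arm_command(
  gripper=[0, 0, 0, 0, 0],
  dp=[
    [-1, 0.08, 0],
    [-1, 0.08, 0],
    [-1, 0.08, 0],
    [-1, 0.08, 0],
    [-1, 0.08, 0],
  ],
  twist=[0, 0, 0, 0, 0],
)

```text
time: 16.65
tool_pos: [500.6, 145.8, 176.7]
tcp_rot: [-3.14, 0.0, 1.486]
contact_force: [0.8, -0.3, 0.3]
grip_width: 9.5
finger_force: 30.0
```

>>> arm_command(
  gripper=[0, 0, 0, 0, 0],
  dp=[
    [-1, 0.08, 0],
    [-1, 0.08, 0],
    [-1, 0.08, 0],
    [-1, 0.08, 0],
    [-1, 0.08, 0],
  ],
  twist=[0, 0, 0, 0, 0],
)

```text
time: 17.27
tool_pos: [500.0, 20.5, 176.7]
tcp_rot: [-3.14, 0.0, 1.486]
contact_force: [-0.4, 0.1, -0.1]
grip_width: 9.7
finger_force: 30.0
```

>>> arm_command(
  gripper=[0, 0, 0, 0, 0],
  dp=[
    [-1, 0.08, 0],
    [-1, 0.08, 0],
    [-1, 0.08, 0],
    [-1, 0.08, 0],
    [-0.5, 0, 0],
  ],
  twist=[0, 0, 0, 0, 0],
)

```text
time: 17.9
tool_pos: [498.5, -92.3, 176.8]
tcp_rot: [-3.14, -0.0, 1.485]
contact_force: [-0.5, 1.0, -0.1]
grip_width: 9.7
finger_force: 30.0
```

>>> arm_command(
  gripper=[0, 0, 0, 0, 0],
  dp=[
    [0, 0, 0.7],
    [0, 0, 0.7],
    [0, 0, 0.7],
    [0, 0, 0.6],
    [0, 0, 0],
  ],
  twist=[0, 0, 0, 0, 0],
)

```text
time: 18.52
tool_pos: [498.2, -90.9, 109.0]
tcp_rot: [-3.139, -0.001, 1.486]
contact_force: [0.1, -0.8, -0.3]
grip_width: 10.0
finger_force: 30.0
```

```bash
python3 - <<'E'
from h import *
a=capture("scene");o=get_obs();T=o['tool_pos'];print(T,o['tcp_rot'])
k=11;ox,oy=320,145
c=cv2.resize(a[oy:oy+54,ox:ox+66,::-1],None,fx=k,fy=k,interpolation=cv2.INTER_CUBIC)
c=(255*(c/255.)**.6).astype('uint8')
def dot(P,col):
    for p in np.atleast_2d(proj("scene",P)):
        q=(p-[ox,oy]+.45)*k;cv2.circle(c,tuple(int(v) for v in q),2,col,-1);print(col,q.round())
hp=lambda p,z:[w(p,(-6,s*32,z+h)) for h in(25,49) for s in(-1,1)]+[w(p,(0,s*32,z)) for s in(-1,1)]
yaw=-.085
dot(hp((T[0],T[1],yaw),T[2]-28.1),(0,0,255))      # held
dot(hp((506,-.5,yaw),44.5),(0,255,0))          # fixed one
cv2.imwrite("pics/h1.png",c)
E
```

```text
[498.83677929 -91.20235609 109.85144785] [-3.14062711e+00 -2.24782053e-04  1.48620699e+00]
(0, 0, 255) [583. 204.]
(0, 0, 255) [407. 352.]
(0, 0, 255) [593. 133.]
(0, 0, 255) [414. 282.]
(0, 0, 255) [554. 262.]
(0, 0, 255) [381. 409.]
(0, 255, 0) [323. 521.]
(0, 255, 0) [137. 679.]
(0, 255, 0) [328. 455.]
(0, 255, 0) [139. 614.]
(0, 255, 0) [299. 574.]
(0, 255, 0) [116. 731.]
```

View pics/h1.png

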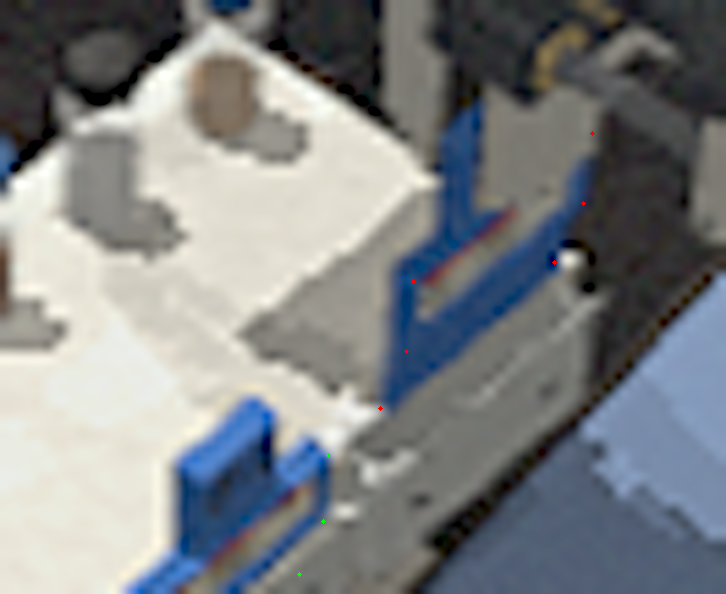

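The held holder is upright with its card outward. Its lower corners are at (390,412) and (555,262), right above the empty rail, and relative to the fixed holder it sits about 1–2 mm outward. I'll nudge it 1 mm inward and go down gently.

>>> arm_command(
  gripper=[0, 0, 0, 0, 0],
  dp=[
    [0, 0.04, 0.2],
    [0, 0, 0.2],
    [0, 0, 0.2],
    [0, 0, 0],
    [0, 0, 0],
  ],
  twist=[0, 0, 0, 0, 0],
)

```text
time: 19.2
tool_pos: [503.6, -92.5, 100.7]
tcp_rot: [3.131, 0.003, 1.486]
contact_force: [-4.5, 2.9, 35.2]
grip_width: 10.1
finger_force: 30.3
```

>>> arm_command(
  gripper=[0, 0, 0, 0, 0],
  dp=[
    [0, 0, -0.5],
    [0, -0.12, 0],
    [0, 0, 0],
    [0, 0, 0.1],
    [0, 0, 0.1],
  ],
  twist=[0, 0, 0, 0, 0],
)

```text
time: 19.82
tool_pos: [496.8, -91.2, 101.9]
tcp_rot: [-3.141, -0.0, 1.486]
contact_force: [0.1, -1.2, -0.8]
grip_width: 9.7
finger_force: 30.0
```

>>> arm_command(
  gripper=[0, 0, 0, 0, 0],
  dp=[
    [0, 0, 0.1],
    [0, 0, 0],
    [0, 0, 0],
    [0, 0, 0],
    [0, 0, 0],
  ],
  twist=[0, 0, 0, 0, 0],
)

```text
time: 20.45
tool_pos: [497.1, -91.3, 100.3]
tcp_rot: [3.141, 0.0, 1.486]
contact_force: [0.6, -0.4, 0.6]
grip_width: 9.5
finger_force: 30.0
```

>>> arm_command(
  gripper=[0, 0, 0, 0, 0],
  dp=[
    [0, 0, 0.1],
    [0, 0, 0.1],
    [0, 0, 0],
    [0, 0, 0],
    [0, 0, 0],
  ],
  twist=[0, 0, 0, 0, 0],
)

```text
time: 21.08
tool_pos: [497.1, -91.3, 95.2]
tcp_rot: [3.141, 0.0, 1.486]
contact_force: [0.4, 0.2, 0.1]
grip_width: 9.9
finger_force: 30.0
```

>>> arm_command(
  gripper=[0, 0, 0, 0, 0],
  dp=[
    [0, 0, 0.1],
    [0, 0, 0.1],
    [0, 0, 0],
    [0, 0, 0],
    [0, 0, 0],
  ],
  twist=[0, 0, 0, 0, 0],
)

```text
time: 21.7
tool_pos: [497.1, -91.3, 90.3]
tcp_rot: [3.141, 0.0, 1.486]
contact_force: [-0.4, -0.6, -0.0]
grip_width: 9.6
finger_force: 30.0
```

>>> arm_command(
  gripper=[0, 0, 0, 0, 0],
  dp=[
    [0, 0, 0.1],
    [0, 0, 0.1],
    [0, 0, 0.1],
    [0, 0, 0],
    [0, 0, 0],
  ],
  twist=[0, 0, 0, 0, 0],
)

```text
time: 22.32
tool_pos: [497.1, -91.3, 82.7]
tcp_rot: [3.142, 0.0, 1.486]
contact_force: [1.1, 0.4, -0.7]
grip_width: 9.8
finger_force: 30.0
```

>>> arm_command(
  gripper=[0, 0, 0, 0, 0],
  dp=[
    [0, 0, 0.1],
    [0, 0, 0.1],
    [0, 0, 0],
    [0, 0, 0],
    [0, 0, 0],
  ],
  twist=[0, 0, 0, 0, 0],
)

```text
time: 22.95
tool_pos: [497.1, -91.3, 77.7]
tcp_rot: [3.142, 0.0, 1.486]
contact_force: [-0.4, 0.1, -0.4]
grip_width: 9.9
finger_force: 30.0
```

>>> arm_command(
  gripper=[0, 0, 0, 0, 0],
  dp=[
    [0, 0, 0.1],
    [0, 0, 0],
    [0, 0, 0],
    [0, 0, 0],
    [0, 0, 0],
  ],
  twist=[0, 0, 0, 0, 0],
)

```text
time: 23.58
tool_pos: [497.2, -91.3, 75.3]
tcp_rot: [3.141, 0.0, 1.486]
contact_force: [-0.3, 0.3, 2.8]
grip_width: 9.6
finger_force: 30.0
```

>>> arm_command(
  gripper=[0, 0, 0, 0, 0],
  dp=[
    [0, 0, 0.1],
    [0, 0, 0.1],
    [0, 0, 0],
    [0, 0, 0],
    [0, 0, 0],
  ],
  twist=[0, 0, 0, 0, 0],
)

```text
time: 24.2
tool_pos: [497.5, -91.4, 71.0]
tcp_rot: [3.14, 0.0, 1.486]
contact_force: [-1.2, 1.0, 10.9]
grip_width: 10.0
finger_force: 30.0
```

>>> arm_command(
  gripper=[0, 0, 0, 0, 0],
  dp=[
    [0, 0, 0.1],
    [0, 0, 0],
    [0, 0, 0],
    [0, 0, 0],
    [0, 0, 0],
  ],
  twist=[0, 0, 0, 0, 0],
)

```text
time: 24.82
tool_pos: [498.5, -91.5, 70.7]
tcp_rot: [3.137, 0.001, 1.486]
contact_force: [-5.4, 2.9, 27.4]
grip_width: 9.7
finger_force: 30.2
```

>>> arm_command(
  gripper=[0, 0, 0, 0, 0],
  dp=[
    [0, -0.04, -0.04],
    [0, 0, 0],
    [0, 0, 0],
    [0, 0, 0],
    [0, 0, 0],
  ],
  twist=[0, 0, 0, 0, 0],
)

```text
time: 25.45
tool_pos: [497.7, -91.5, 70.8]
tcp_rot: [3.137, 0.001, 1.486]
contact_force: [-1.4, 1.8, 20.0]
grip_width: 10.0
finger_force: 30.0
```

```bash
python3 - <<'E'
from h import *
im=capture("scene");o=get_obs();print(o['tool_pos'],o['contact_force'],o['moment'])
h=im[160:205,325:385].astype(int);A=(h[:,:,2]>h[:,:,0]*1.7)&(h[:,:,2]-h[:,:,0]>35)
for r in range(0,45): print(r+160,''.join('#' if x else '.' for x in A[r]))
for p,z in(((498.5,-91.2,-.085),44.5),((506,-.5,-.085),44.5)):
    print(proj("scene",[w(p,(-6,s*32,z+k)) for k in(25,49) for s in(-1,1)]).round(1).tolist())
E
```

```text
[497.66452981 -91.47298405  70.83345023] [-2.66874841  3.04893466 19.52684368] [0.39767899 0.38766091 0.01692722]
160 ............................................................
161 ............................................................
162 ............................................................
163 ............................................................
164 ............................................................
165 .....................................#......................
166 ...................................###......................
167 ...................................###......................
168 ...................................###......................
169 ...................................###......................
170 ..................................###.......................
171 ..................................###.........#.............
172 ...................................##.........#.............
173 ...................................##........##.............
174 ...................................###......##..............
175 .......
[... 1368 characters left out ...]
####...###........................................
197 ........#####...###.........................................
198 .......####....##...........................................
199 .......###....##............................................
200 .......##....##.............................................
201 .......##...##..............................................
202 .......##..##...............................................
203 ......#####.................................................
204 ......####........................##........................
[[371.4, 172.7], [355.7, 186.0], [372.2, 166.6], [356.3, 180.0]]
[[348.9, 191.9], [332.0, 206.3], [349.4, 185.9], [332.2, 200.4]]
```

```bash
python3 - <<'E'
from plant import *
print(close_job())
E
```

```text
the job is handed in; nothing more can be done
None
```

I put the blue holder in the empty rail with its card facing outward, pushed the seat down to its hard stop, and handed the job in at about 25.5 s with the arm still pressing at about 20 N. The first try at the rail caught its edge at 35 N, and I saw no sign that anything else on the bench moved.

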